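# Free a conveyor link with a forked spring-bar tool

### The arm

A 6-joint arm with a two-finger parallel gripper is mounted at the origin on a cart in front of the work surface, level with it; the furniture and walls round the work are solid. World frame = base frame: x ahead of the robot, y to its left, z up, the work surface at z = 0. Lengths are in mm, angles in rad, forces in N, time in s.
With the tool pointing down it reaches from about 300 to 775 mm from the base axis. Payload 14.6 kg.
Tool frame: the origin (TCP) lies between the finger pads, 19 mm behind the fingertips; this is the grasp point; z points along the fingers, y is the line along which they close (so a half turn about z gives the same grasp; the last joint's range is limited). The gripper opens to 94 mm and grips with 3 to 60 N. Pads are 16 mm wide; open, the fingers measure 119 mm over their backs; the gripper's body (75 mm by 177 mm) begins 78 mm behind the grasp point.
Start: joints at [1.056, 0.3, 1.521, -0, 1.321, -0.067], TCP at [238.137, 495.762, 224.246] pointing down, gripper open.
Joint ranges: [-3.03, 3.03], [-0.79, 2.21], [0.23, 2.52], [-1.04, 4.18], [0, 3.07], [-2.55, 2.55]. Speed limits (rad/s): [2.22, 2.22, 2.57, 3.14, 3.14, 3.14].

### API

Orientations are given as [roll, pitch, yaw] about the fixed x, y, z axes, in that order (R = Rz(yaw) Ry(pitch) Rx(roll)).
In Python, from cell import manip, viewer gives the robot as it stands (manip), with the cameras (viewer).
- The arm moves only by the shell command python3 nudge.py 'ROWS' [OPENING] [FORCE]. ROWS is a JSON list of rows, 1 to 5 of them, each an object with the fields tx, ty, tz (the shift in mm), drx, dry, drz (a rotation vector in rad); a field left out counts as zero; each row is the pose to reach, as a shift and turn from the pose commanded when the command began, along the tool's axes at that moment; what a row does not reach only later rows make up. A row lasts 1/10 s, in which the tool goes at most 50 mm and 0.15 rad, less where a joint would pass 70% of its speed; a pose out of reach is approached as far as the arm can. OPENING is the finger opening in mm, set as the command begins (- or left out keeps the last). The fingers move at their own pace and stop on an object; FORCE is the grip in N (left out, the last holds). Time passes only in rows, so rows that do not move let the fingers close. It prints the time, the measured TCP pose, the force, the opening and the grip force at its end. Input that does not fit is refused with a message, and nothing moves.
- manip.read_state(): the state, without advancing time (a new reading comes with each control period).
- viewer.camera(name): name is "scene" or "top"; returns (picture, depth): 400x640x3 uint8, red, green, blue; 400x640 float32, mm along the optical axis (not along the pixel's ray), 0 where there is no reading.
- viewer.camera_info(name): a dict with "K" (3x3 intrinsics, pixels), "rvec" (rotation vector, rad) and "tvec" (3), from world to camera coordinates, as OpenCV has them. Camera axes: x right, y down, z forward; pixel columns grow to the right and rows downward; lengths in mm; the calibration is good to about 2 mm. A picture is of the moment at which its call begins. camera_info takes no time and is no camera call.
- manip.sign_off(): hands the job in; it is judged then, once.
The state is a dict: "clock": time; "joints": joint angles; "qd": joint speeds; "effort": joint torques, N m; "eef_pos": TCP position; "eef_rot": TCP orientation; "wrist_force": force on the tool from outside, world axes, zero at the start; "moment": the same for the moment, N m; "finger_gap": finger opening in mm; "finger_force": force on a finger pad.
Only numpy, scipy, OpenCV 4.12 (cv2) and the standard library are available. Lean on these libraries where they do the work, as an engineer would, in place of code of your own. Each camera call takes 0.05 s, during which the arm holds its last target. There are 200 camera calls.

### The job

Take the forked tool out of its stand, straddle the spring bar of the conveyor link on the bracket between the lug and the brass collar, and push the collar gently away from the lug, without forcing it, until the bar's tip comes out of the lug; then lift the tool away so that the blue link swings fully up, and put the tool back in its stand, seated as it was. Touch the bracket and its link only with the tool, and leave the two chocolate cups and the piping nozzle beside it where they stand.

Things in the scene. Friction and masses are not known exactly. Their poses are not given: they have to be found in the camera images.
- bracket: Fixed bench bracket, dark steel base 100 (x) x 144 (y) x 10 mm, origin at the centre of its underside, z up. On it a grey carriage (plate top at z = 20) carries lug, spring bar and blue link. The whole carriage sits up to 12 mm to either side along y: locked, set afresh each time, not measured, in no pose given here. Feel for the collar. All y values below are for the middle.
- latch_gap (a point): Fixed bracket point (x -30, y 31, z 43 mm; axes as the bracket's) on the axis of the steel spring bar, 5 mm thick, along y; midway along its 32 mm of bare length between collar (y 15) and lug (y 47). Let go while the link is down, the bar snaps back. More than 10 N between tool and bracket damages it.
- collar (a point): Fixed bracket point (x -30, y 15, z 43 mm): middle of the face, towards the lug, of the bar's brass collar, 17 mm across, 4 mm wide (y 11 to 15). Pushing it to -y, away from the lug, compresses the spring: 3 N at first, 0.4 N per mm more, plus about 1 N friction. The tip is out of the lug after 4 mm; a hard end stop comes at 6 mm.
- lug (a point): Fixed bracket point (x -30, y 47, z 43 mm): where the bar's tip enters the grey lug, 4 mm deep. The lug spans x -39 to -21, y 47 to 55, its top at z = 51 mm.
- link (a joint): Angle of the blue chain link (rad): 0 down and latched by the bar, 0.5 fully up at its stop. Hinge along y at x 34, z 59 mm of the bracket; the bar with collar is on its free end, 66 mm off, and goes 33 mm up. A spring (3 N at the bar) slowly lifts it once the tip is out until the bar meets the fork's bridge; then it follows the tool up. Lift with the collar pressed.
- fork_tool: Loose tool, 92 mm, 70 g, upright, fork down; origin midway between the prong tips, z up. Steel prongs 24 mm long, 5 x 5 mm, at x 5.5 to 10.5 and -5.5 to -10.5 (gap 11); bridge at z 24 to 29. Orange flange 34 (x) x 24 (y) mm at z 29 to 33. Black handle 20 (x) x 16 (y) mm at z 33 to 92: grip it low across y. Same after a half turn.
- tool_stand: Fixed wooden block 70 (x) x 60 (y) x 40 mm, origin at the centre of its underside. A slot in its top, 25.5 (x) x 9.5 (y) mm, 34 mm deep, edges chamfered 3 mm, takes the fork; the tool's flange rests on the block, tool origin at x 0, y 0, z 11 mm of the stand, axes parallel.
- cup_a: Loose brown bell-shaped chocolate cup, 37 mm wide, 29 mm high, origin at its foot; bystander.
- cup_b: Second loose brown chocolate cup, 37 mm wide, 29 mm high, wide end up, origin at its foot; bystander.
- nozzle: Loose white conical piping nozzle, 27 mm wide, 34 mm high, origin at its foot; bystander.

How it is judged:
By the outcome, as a careful person would: the job done as asked, in the order asked, and still so for the second after the job is handed in, with the robot touching nothing.
It also fails if it takes over 58 s, if anything falls off the work surface, if the arm or the gripper's body presses on something with over 40 N, if the wrist force passes 120 N, or if a joint passes its speed limit or range.

## Working session

There is one attempt and no reset: what is moved stays moved. The work goes in short steps, Python scripts to look and compute and a shell command to move; the robot and the scene stay as the last step left them, time stands still between calls to the robot, and variables do not carry over. Pictures are saved under pics/ and viewed, at most 10 in all, crops included, and the job is handed in when it is done.

```bash
ls; mkdir -p pics; python3 - <<'E'
from cell import manip, viewer
import cv2,numpy as np
for n in("scene","top"):
    p,d=viewer.camera(n); cv2.imwrite(f"pics/{n}0.png",p[:,:,::-1]); np.savez(f"{n}0.npz",p=p,d=d)
    print(n,viewer.camera_info(n))
print(manip.read_state())
E
```

```text
cell.py
nudge.py
pics
scene {'K': array([[392.56464128,   0.        , 318.14413733],
       [  0.        , 392.56464128, 196.85049128],
       [  0.        ,   0.        ,   1.        ]]), 'rvec': array([ 2.07452786, -0.92584108,  0.45997832]), 'tvec': array([-357.92066171,  284.42446896,  836.09673798])}
top {'K': array([[405.48722946,   0.        , 312.46738698],
       [  0.        , 405.48722946, 193.68754991],
       [  0.        ,   0.        ,   1.        ]]), 'rvec': array([ 2.16917963, -2.16867229,  0.07418412]), 'tvec': array([ -34.35408799,  480.35790746, 1026.29566731])}
{'clock': 0.1, 'joints': array([ 1.05641683e+00,  3.00419823e-01,  1.52147560e+00, -9.99015639e-06,
        1.32070479e+00, -6.65733967e-02]), 'qd': array([-0.00139599, -0.0002419 , -0.001506  , -0.00123546,  0.00146666,
        0.00041833]), 'effort': array([ 6.31198986e-07, -5.32646406e+01, -3.53284800e+01,  7.08723301e-02,
        2.34432926e-02, -3.34648780e-05]), 'eef_pos': array([238.03672402, 495.59859811, 223.75907106]), 'eef_rot': array([-3.14058669e+00, -5.73713898e-05,  2.69378900e+00]), 'wrist_force': array([-0.99337552,  1.41784147, -0.48038274]), 'moment': array([-0.01347194,  0.0186233 , -0.02673546]), 'finger_force': 0.0, 'finger_gap': 93.82510223507397}
```

View pics/top0.png

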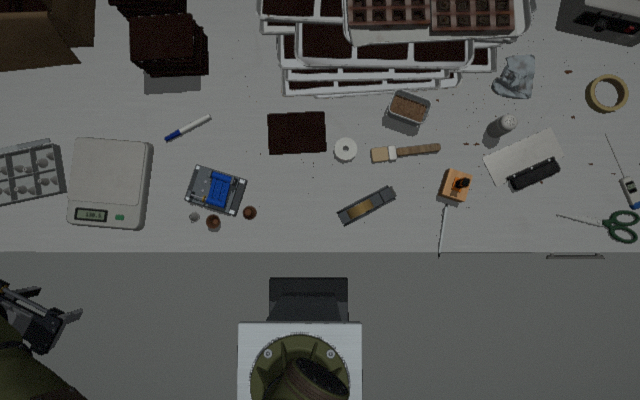

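View pics/scene0.png

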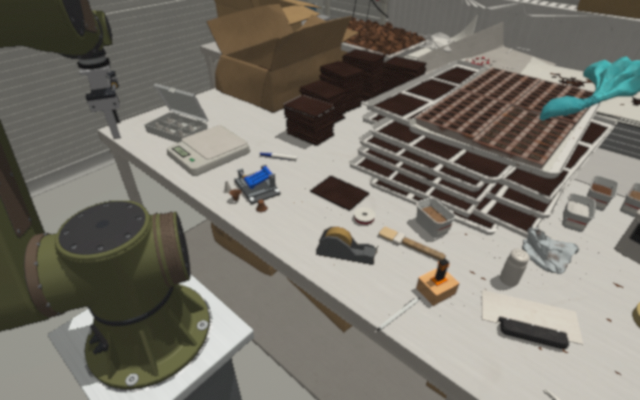

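The top view shows the bracket at about (216,190), with the nozzle and cups at (194,216), (213,223) and (250,212), and the stand with the tool at (456,185). The scene view has the bracket at (258,183) and the stand at (438,285). Next I'll look at enlarged crops.

```bash
cat > h.py <<'E'
import numpy as np,cv2
from cell import manip, viewer
def cam(n):
    c=viewer.camera_info(n); R=cv2.Rodrigues(c["rvec"])[0]; return c["K"],R,c["tvec"]
def ray(n,uv,z):
    K,R,t=cam(n); uv=np.atleast_2d(uv).astype(float)
    d=(R.T@np.linalg.inv(K)@np.c_[uv,np.ones(len(uv))].T).T; o=-R.T@t
    return o+d*((z-o[2])/d[:,2])[:,None]
def proj(n,P):
    c=viewer.camera_info(n); return cv2.projectPoints(np.atleast_2d(P).astype(float),c["rvec"],c["tvec"],c["K"],None)[0][:,0]
E
python3 - <<'E'
from h import *
a=np.load("top0.npz")["p"][:,:,::-1]; b=np.load("scene0.npz")["p"][:,:,::-1]
c=lambda im,x,y,w,h:cv2.resize(im[y:y+h,x:x+w],(400,300),interpolation=cv2.INTER_CUBIC)
cv2.imwrite("pics/c1.png",np.vstack([np.hstack([c(a,170,155,100,75),c(a,420,155,80,60)]),np.hstack([c(b,215,155,80,60),c(b,398,250,80,60)])]))
K,R,t=cam("top");print(-R.T@t); K,R,t=cam("scene");print(-R.T@t)
E
```

```text
[ 390.39915401  -52.75999176 1063.02003894]
[-126.74374427 -587.70589857  739.32403853]
```

View pics/c1.png

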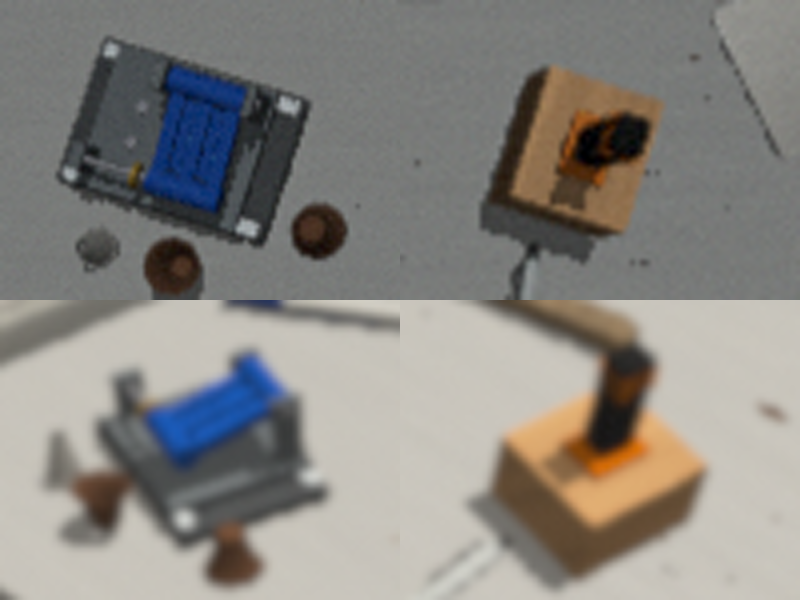

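The crops show the bracket base with four pale corner pads, at about (112,50), (289,104), (248,229) and (70,173) in the 4x crop. The lug, bar and brass collar are at lower left (70–140,150–180). The stand's top face has corners at about (548,67), (662,100), (625,235) and (512,195) in the 5x crop. Now I'll measure them.

```bash
python3 - <<'E'
from h import *
for n,rb,rs in (("top",(170,155,100,75),(420,155,80,60)),("scene",(215,155,80,60),(398,250,80,60))):
    p=np.load(n+"0.npz")["p"]; hsv=cv2.cvtColor(p,cv2.COLOR_RGB2HSV).astype(int)
    x,y,w,h=rs
    H=hsv[y:y+h,x:x+w]; V=H[:,:,2]
    wood=(H[...,0]<20)&(H[...,1]>90)
    print(n,"wood V hist",np.histogram(V[wood],bins=range(0,260,20))[0])
    thr=130 if n=="top" else 170
    m=np.zeros(p.shape[:2],np.uint8); m[y:y+h,x:x+w]=(wood&(V>thr))
    c=max(cv2.findContours(m,0,1)[0],key=cv2.contourArea); hull=cv2.convexHull(c)[:,0].astype(float)
    q=ray(n,hull,40)[:,:2].astype(np.float32); print("stand top rect",cv2.minAreaRect(q))
    # brass, white pads
    x,y,w,h=rb; H=hsv[y:y+h,x:x+w]; 
    pads=(H[...,1]<30)&(H[...,2]>(150 if n=="top" else 225))
    m=np.zeros(p.shape[:2],np.uint8); m[y:y+h,x:x+w]=pads
    k,l,s,ce=cv2.connectedComponentsWithStats(m)
    for i in range(1,k):
        if 6<s[i,4]<80: print("pad",s[i,4],ce[i],ray(n,ce[i],10)[0,:2].round(1))
    br=(H[...,0]>14)&(H[...,0]<32)&(H[...,1]>100)&(H[...,2]>70)
    m[:]=0; m[y:y+h,x:x+w]=br; ys,xs=np.nonzero(m); print("brass",len(xs),xs.mean(),ys.mean(),ray(n,[xs.mean(),ys.mean()],49)[0])
d=np.load("top0.npz")["d"];o=np.load("top0.npz")["p"]
c4=np.array([(105,40),(310,100),(264,246),(58,180)])/4+[170,155]
print(ray("top",c4-.4,10)[:,:2].round(1))
E
```

```text
top wood V hist [ 13  17 116  72  58  27 113 296   0   0   0   0]
stand top rect ((502.6325988769531, -399.1234436035156), (57.1743049621582, 67.13290405273438), 71.05306243896484)
pad 7 [197.28571429 167.14285714] [551.6 269.6]
pad 10 [241.5 181. ] [514.8 152.1]
pad 13 [231.30769231 211.53846154] [434.7 177.5]
brass 7 202.85714285714286 197.85714285714286 [467.49531335 241.53143313  49.        ]
scene wood V hist [  0   2  30  32 265 102  86  66  52  52 158 171]
stand top rect ((497.9798278808594, -412.0675048828125), (36.217037200927734, 66.94781494140625), 71.61466217041016)
brass 0 nan nan [nan nan nan]
[[558.4 273.6]
 [518.4 137.4]
 [422.8 166. ]
 [465.9 302.1]]<stdin>:20: RuntimeWarning: Mean of empty slice.
  ret = ret.dtype.type(ret / rcount)
```

```bash
python3 - <<'E'
from h import *
c0=np.array([492.,221]);yaw=-.297
W=lambda P,c=c0,y=yaw:np.c_[(np.array([[np.cos(y),-np.sin(y)],[np.sin(y),np.cos(y)]])@np.array(P)[:,:2].T).T+c,np.array(P)[:,2]]
for n in("top","scene"):
    p=np.load(n+"0.npz")["p"]; g=cv2.cvtColor(p,cv2.COLOR_RGB2GRAY).astype(float)
    for P in [(42,60,10),(42,-60,10),(-42,-60,10),(-42,60,10)]:
        u,v=proj(n,W([P]))[0]; u,v=int(round(u)),int(round(v))
        a=g[v-5:v+6,u-5:u+6]; k=np.unravel_index(a.argmax(),a.shape); cy,cx=k[0]+v-5,k[1]+u-5
        a=g[cy-3:cy+4,cx-3:cx+4]; w=np.clip(a-np.percentile(a,60),0,None); Y,X=np.mgrid[cy-3:cy+4,cx-3:cx+4]
        uv=[(X*w).sum()/w.sum(),(Y*w).sum()/w.sum()]; print(n,P,(u,v),np.round(uv,1),int(a.max()),ray(n,uv,10)[0,:2].round(1))
# scene stand top hull corners
p=np.load("scene0.npz")["p"]; hsv=cv2.cvtColor(p,cv2.COLOR_RGB2HSV)
print([proj("scene",W([q],np.array([502.6,-399.1]),-.331))[0].round(1) for q in [(35,30,40),(35,-30,40),(-35,-30,40),(-35,30,40)]])
t=np.load("top0.npz")["p"]; h=cv2.cvtColor(t,cv2.COLOR_RGB2HSV)[155:215,420:500]
m=((h[...,0]<14)&(h[...,1]>180)&(h[...,2]>110)).astype(np.uint8); ys,xs=np.nonzero(m); print(len(xs)); 
print(cv2.minAreaRect(ray("top",np.c_[xs+420,ys+155],44)[:,:2].astype(np.float32)))
E
```

```text
top (42, 60, 10) (199, 168) [196.9 166.9] 162 [552.2 270.7]
top (42, -60, 10) (242, 181) [241.6 180.9] 168 [515.  151.8]
top (-42, -60, 10) (232, 212) [231.3 211.5] 164 [434.8 177.5]
top (-42, 60, 10) (188, 198) [186.4 198.1] 163 [469.9 296.2]
scene (42, 60, 10) (260, 172) [254.7 166.6] 196 [557.2 303.2]
scene (42, -60, 10) (277, 190) [279.2 188.3] 201 [527.6 153.9]
scene (-42, -60, 10) (252, 199) [251.4 198.4] 194 [436.2 178.7]
scene (-42, 60, 10) (236, 179) [231.9 172.9] 197 [482.2 329.8]
[array([440.3, 264.9]), array([458.8, 282.2]), array([435.5, 294.3]), array([417.5, 276. ])]
12
((500.1149597167969, -392.8873596191406), (34.46072006225586, 17.319978713989258), 11.212350845336914)
```

```bash
python3 nudge.py '[{"tx":-31,"ty":-35},{"tx":-62,"ty":-70},{"tx":-94,"ty":-104},{"tx":-125,"ty":-139},{"tx":-157,"ty":-173}]' 50 20
python3 nudge.py '[{"tx":-31,"ty":-35},{"tx":-62,"ty":-70},{"tx":-94,"ty":-104},{"tx":-125,"ty":-139},{"tx":-157,"ty":-173}]'
python3 nudge.py '[{"tx":-31,"ty":-35},{"tx":-62,"ty":-70},{"tx":-94,"ty":-104},{"tx":-125,"ty":-139},{"tx":-157,"ty":-173}]'
```

```text
clock: 0.6
eef_pos: [304.6, 270.0, 224.1]
eef_rot: [-3.141, -0.0, 2.694]
wrist_force: [1.6, -0.2, 0.9]
finger_gap: 57.5
finger_force: 0.0
clock: 1.1
eef_pos: [371.3, 46.0, 224.3]
eef_rot: [3.141, 0.0, 2.694]
wrist_force: [0.7, 0.1, 0.6]
finger_gap: 49.9
finger_force: 0.0
clock: 1.6
eef_pos: [438.0, -178.1, 224.1]
eef_rot: [3.142, -0.0, 2.693]
wrist_force: [0.7, 0.6, 1.0]
finger_gap: 49.6
finger_force: 0.0
```

```bash
python3 nudge.py '[{"tx":-31,"ty":-35},{"tx":-62,"ty":-70,"drz":-0.03},{"tx":-94,"ty":-104,"drz":-0.06},{"tx":-125,"ty":-139,"tz":10,"drz":-0.09},{"tx":-154.5,"ty":-172.5,"tz":30,"drz":-0.117}]'
python3 nudge.py '[{"tz":10},{"tz":30},{"tz":30},{"tz":30}]'
python3 - <<'E'
from h import *
s=manip.read_state(); print(s["eef_pos"],s["eef_rot"])
a=viewer.camera("top")[0]; b=viewer.camera("scene")[0]
c=lambda im,x,y,w,h:cv2.resize(im[y:y+h,x:x+w,::-1],(400,300),interpolation=cv2.INTER_CUBIC)
cv2.imwrite("pics/g1.png",np.hstack([c(a,410,140,100,75),c(b,388,230,100,75)]))
E
```

```text
clock: 2.1
eef_pos: [503.1, -400.7, 194.7]
eef_rot: [-3.141, 0.002, 2.812]
wrist_force: [0.1, 0.8, 1.2]
finger_gap: 49.7
finger_force: 0.0
clock: 2.5
eef_pos: [502.6, -397.9, 164.7]
eef_rot: [3.141, -0.0, 2.811]
wrist_force: [1.2, 0.9, 0.6]
finger_gap: 49.8
finger_force: 0.0
[ 502.59497296 -397.92995282  164.71936914] [ 3.14144988e+00 -2.45563990e-04  2.81107777e+00]
```

View pics/g1.png

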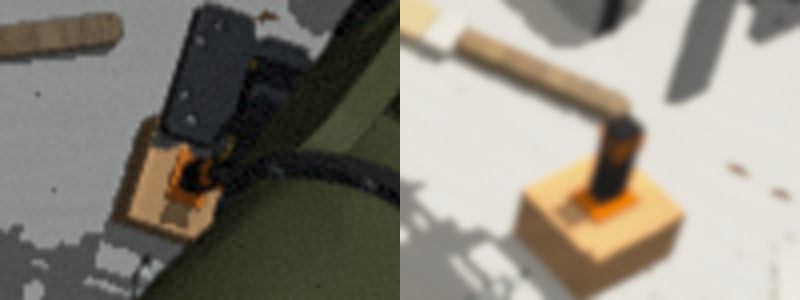

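In the crop, the dark gripper plate covers (165–255,5–145) and the handle stands at (200,175) in the top half. The scene half shows the tool at (615,165), but no fingers are in view. I'll check that against projections.

```bash
python3 - <<'E'
from h import *
s=manip.read_state(); P=s["eef_pos"]; print(P)
y=np.array([.3244,.9459,0])
for n,o in(("top",(410,140)),("scene",(388,230))):
  for q in(P,P-[0,0,19],P+25*y,P+88*y+[0,0,90],np.array([502.6,-399.5,103])):print(n,((proj(n,q)[0]-o)*4).round())
import os
b=viewer.camera("scene")[0]; cv2.imwrite("pics/g2.png",b[60:360,300:640,::-1])
E
```

```text
[ 502.95128775 -398.22177529  165.75216642]
top [263. 151.]
top [250. 155.]
top [220. 137.]
top [163.  72.]
top [225. 165.]
scene [245.  36.]
scene [237.  62.]
scene [211.   8.]
scene [ 161. -189.]
scene [223. 121.]
```

View pics/g2.png

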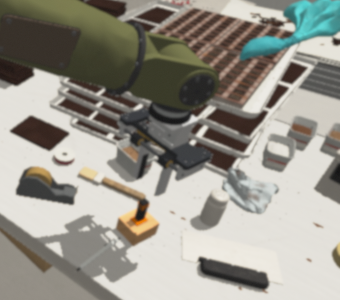

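```bash
python3 nudge.py '[{"ty":-2,"tz":15},{"ty":-2,"tz":35},{"ty":-2,"tz":52},{"ty":-2,"tz":52}]'
python3 - <<'E'
from h import *
s=manip.read_state(); P=s["eef_pos"]; print(P,((proj("scene",P-[0,0,19])[0]-[399,230])*8).round())
b=viewer.camera("scene")[0]; cv2.imwrite("pics/g3.png",cv2.resize(b[230:300,399:479,::-1],None,fx=7,fy=7,interpolation=cv2.INTER_CUBIC))
E
```

```text
clock: 3.05
eef_pos: [500.9, -399.5, 109.3]
eef_rot: [3.14, -0.004, 2.811]
wrist_force: [0.3, 0.6, -0.4]
finger_gap: 49.9
finger_force: 0.0
[ 500.94706001 -399.47133381  109.29685066] [345. 276.]
```

View pics/g3.png

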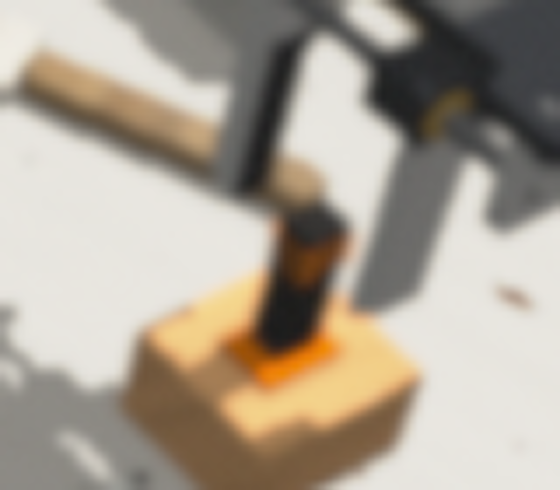

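The scene crop shows the fingertips at (240,185) and (385,300). Their midpoint (312,245) lies on the handle axis at that height, so I'll go down and grip.

```bash
python3 nudge.py '[{"tz":15},{"tz":30},{"tz":41},{"tz":41}]'
python3 nudge.py '[{},{},{},{},{}]' 10 25
python3 nudge.py '[{},{},{},{}]'
```

```text
clock: 3.5
eef_pos: [501.2, -399.7, 69.0]
eef_rot: [3.14, -0.003, 2.811]
wrist_force: [-1.0, 1.2, 0.8]
finger_gap: 50.4
finger_force: 0.0
clock: 4.0
eef_pos: [502.0, -400.4, 71.6]
eef_rot: [-3.141, 0.0, 2.811]
wrist_force: [-0.9, 0.1, 1.7]
finger_gap: 15.8
finger_force: 25.0
clock: 4.4
eef_pos: [502.0, -400.3, 71.6]
eef_rot: [-3.141, 0.0, 2.811]
wrist_force: [-0.3, 0.8, 5.0]
finger_gap: 15.7
finger_force: 25.0
```

```bash
python3 nudge.py '[{},{},{"tz":-10},{"tz":-25},{"tz":-50}]' 10 55
python3 nudge.py '[{"tz":-35},{"tz":-45},{"tz":-45},{"tz":-45}]'
python3 nudge.py '[{"tx":8,"ty":20},{"tx":24,"ty":61},{"tx":40,"ty":102},{"tx":56,"ty":143},{"tx":73,"ty":184}]'
python3 nudge.py '[{"tx":16,"ty":41},{"tx":32,"ty":82},{"tx":49,"ty":123},{"tx":65,"ty":164},{"tx":81,"ty":205}]'
python3 nudge.py '[{"tx":16,"ty":41},{"tx":32,"ty":82},{"tx":49,"ty":123},{"tx":64,"ty":163},{"tx":72,"ty":184}]'
```

```text
clock: 4.9
eef_pos: [501.5, -399.9, 121.4]
eef_rot: [3.141, -0.002, 2.811]
wrist_force: [1.0, -0.7, 0.4]
finger_gap: 15.6
finger_force: 55.0
clock: 5.3
eef_pos: [501.6, -400.0, 165.1]
eef_rot: [3.141, -0.001, 2.811]
wrist_force: [-0.1, 0.8, -0.5]
finger_gap: 15.7
finger_force: 55.0
clock: 5.8
eef_pos: [491.7, -200.6, 164.6]
eef_rot: [3.141, -0.003, 2.811]
wrist_force: [1.5, 1.5, -1.3]
finger_gap: 15.8
finger_force: 55.0
clock: 6.3
eef_pos: [481.6, 19.4, 164.9]
eef_rot: [-3.141, -0.002, 2.811]
wrist_force: [0.9, -0.4, -1.6]
finger_gap: 15.8
finger_force: 55.0
clock: 6.8
eef_pos: [473.1, 217.6, 164.6]
eef_rot: [-3.14, -0.002, 2.813]
wrist_force: [0.2, -1.0, -1.4]
finger_gap: 15.8
finger_force: 55.0
```

```bash
python3 nudge.py '[{"tx":6,"ty":17},{"tx":14,"ty":38.5,"drz":-0.015},{"tx":14,"ty":38.5,"drz":-0.031},{"tx":14,"ty":38.5,"drz":-0.031},{"tx":14,"ty":38.5,"drz":-0.031}]'
python3 nudge.py '[{"tz":10},{"tz":20},{"tz":30},{"tz":30}]'
python3 - <<'E'
from h import *
s=manip.read_state(); P=s["eef_pos"]; print(P,s["eef_rot"]); z=2.842
tip=P-[0,0,60.6]
a=viewer.camera("top")[0]; b=viewer.camera("scene")[0]
bx=lambda p:np.array([493+.9553*p[0]+.2955*p[1],224-.2955*p[0]+.9553*p[1],p[2]])
for n,o in(("top",(170,155)),("scene",(215,130))):
  for q in(tip,tip+[0,0,31],bx((-30,11,43)),bx((-30,43,43)),bx((-30,43,51))): print(n,((proj(n,q)[0]-o)*5).round())
c=lambda im,x,y,w,h:cv2.resize(im[y:y+h,x:x+w,::-1],(400,400),interpolation=cv2.INTER_CUBIC)
cv2.imwrite("pics/b1.png",np.hstack([c(a,170,155,80,80),c(b,215,130,80,80)]))
E
```

```text
clock: 7.3
eef_pos: [473.4, 255.2, 165.6]
eef_rot: [-3.141, -0.001, 2.841]
wrist_force: [-0.7, -0.2, -1.1]
finger_gap: 15.9
finger_force: 55.0
clock: 7.7
eef_pos: [472.9, 255.5, 134.3]
eef_rot: [-3.14, -0.002, 2.841]
wrist_force: [-0.0, 0.2, -1.0]
finger_gap: 16.2
finger_force: 55.0
[472.86405667 255.48930137 134.31538583] [-3.13963228e+00 -2.17190213e-03  2.84145523e+00]
top [122. 200.]
top [102. 194.]
top [164. 215.]
top [105. 196.]
top [100. 195.]
scene [136. 181.]
scene [130. 138.]
scene [147. 233.]
scene [127. 208.]
scene [126. 198.]
```

View pics/b1.png

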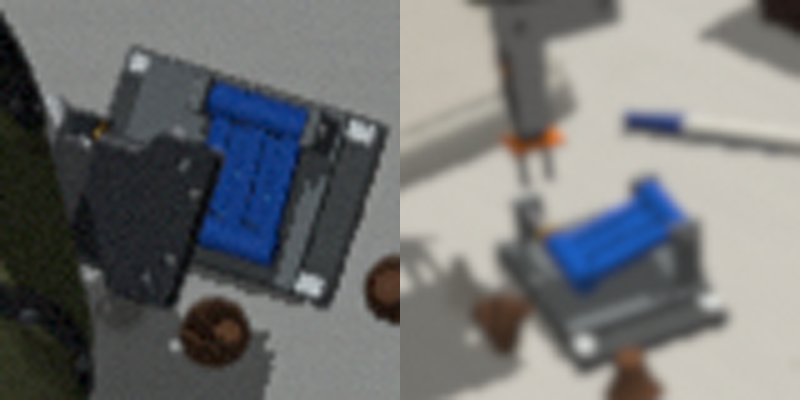

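In the scene half, the prong tips are at (525,185) and (547,178), matching the predicted midpoint (536,181). The collar is at (543,232) and the lug top at (526,198), as predicted. Now I'll go down over the bar.

```bash
python3 nudge.py '[{"tx":1.5,"ty":2.8,"tz":6},{"tx":1.5,"ty":2.8,"tz":15},{"tx":1.5,"ty":2.8,"tz":20},{"tx":1.5,"ty":2.8,"tz":20},{"tx":1.5,"ty":2.8,"tz":20}]'
python3 nudge.py '[{"tz":2},{"tz":4},{"tz":6},{"tz":8},{"tz":8}]'
python3 nudge.py '[{"tz":2},{"tz":4},{"tz":6},{"tz":6}]'
```

```text
clock: 8.3
eef_pos: [473.0, 259.1, 116.2]
eef_rot: [-3.141, -0.0, 2.842]
wrist_force: [0.3, -0.7, -0.0]
finger_gap: 15.4
finger_force: 55.0
clock: 8.8
eef_pos: [472.8, 259.1, 108.0]
eef_rot: [-3.141, -0.0, 2.842]
wrist_force: [-0.7, 0.1, -1.5]
finger_gap: 15.9
finger_force: 55.0
clock: 9.2
eef_pos: [472.8, 259.1, 101.9]
eef_rot: [-3.141, -0.0, 2.842]
wrist_force: [-0.1, -0.4, -0.4]
finger_gap: 15.6
finger_force: 55.0
```

```bash
python3 nudge.py '[{"tz":3},{"tz":6},{"tz":9},{"tz":12},{"tz":12}]'
python3 nudge.py '[{"ty":-2},{"ty":-4},{"ty":-6},{"ty":-8},{"ty":-8}]'
python3 - <<'E'
from cell import manip, viewer
y=__import__("numpy").array([.2955,.9553,0])
s=manip.read_state(); print(s["wrist_force"]@y,(s["eef_pos"]-[493,224,0])@y,s["moment"])
E
```

```text
clock: 9.7
eef_pos: [472.7, 259.1, 89.7]
eef_rot: [-3.141, -0.001, 2.842]
wrist_force: [-0.5, 0.2, -0.5]
finger_gap: 16.1
finger_force: 55.0
clock: 10.2
eef_pos: [470.5, 251.3, 90.3]
eef_rot: [3.142, 0.0, 2.842]
wrist_force: [1.1, -0.2, -1.1]
finger_gap: 15.6
finger_force: 55.0
0.09612985236281535 19.400783933868247 [-0.02925559 -0.00646474  0.05813745]
```

```bash
for i in 1 2 3; do :; done
python3 nudge.py '[{"ty":-1},{"ty":-2},{"ty":-2},{"ty":-2}]' | sed -n '2p;4p'
python3 nudge.py '[{"ty":-1},{"ty":-1.5},{"ty":-1.5}]' | sed -n '2p;4p'
python3 nudge.py '[{"ty":-1},{"ty":-1},{"ty":-1}]' | sed -n '2p;4p'
```

```text
eef_pos: [470.0, 249.6, 90.2]
wrist_force: [-0.6, 0.3, -0.5]
eef_pos: [469.5, 248.1, 90.2]
wrist_force: [-0.2, 0.2, -0.9]
eef_pos: [469.2, 247.2, 90.3]
wrist_force: [-0.4, -0.5, -0.2]
```

```bash

python3 nudge.py '[{"ty":-0.5},{"ty":-1},{"ty":-1},{"ty":-1}]' | sed -n '2p;4p'
python3 nudge.py '[{"ty":-0.5},{"ty":-1},{"ty":-1},{"ty":-1}]' | sed -n '2p;4p'
python3 - <<'E'
from cell import manip, viewer
s=manip.read_state(); print(s["moment"],s["clock"])
E
```

```text
eef_pos: [468.9, 246.2, 90.3]
wrist_force: [0.5, -0.8, -0.4]
eef_pos: [468.7, 245.5, 90.4]
wrist_force: [-0.1, 4.1, -0.4]
[ 0.94843325 -0.10665126 -0.03778244] 12.0
```

Contact with the collar at 4.1 N. I'll press on in 1 mm steps.

```bash

python3 nudge.py '[{"ty":-0.5},{"ty":-1},{"ty":-1},{"ty":-1}]' | sed -n '2p;4p'
python3 nudge.py '[{"ty":-0.5},{"ty":-1},{"ty":-1},{"ty":-1}]' | sed -n '2p;4p'
python3 - <<'E'
from cell import manip, viewer
s=manip.read_state(); print(s["moment"],s["clock"],(s["eef_pos"]-[493,224,0])@[.2955,.9553,0],s["eef_pos"],s["eef_rot"])
E
```

```text
eef_pos: [468.4, 244.3, 90.3]
wrist_force: [0.4, 3.9, 0.4]
eef_pos: [468.1, 243.3, 90.3]
wrist_force: [0.8, 3.4, -0.3]
[ 0.95103397 -0.07982098  0.03510295] 12.8 11.121083352579415 [468.11149408 243.34014116  90.30621086] [3.14158421e+00 1.24210372e-04 2.84176780e+00]
```

```bash

python3 nudge.py '[{"ty":-0.5},{"ty":-1},{"ty":-1},{"ty":-1}]' | sed -n '2p;4p'
python3 nudge.py '[{"ty":-0.5},{"ty":-1},{"ty":-1},{"ty":-1}]' | sed -n '2p;4p'
python3 - <<'E'
from cell import manip, viewer
s=manip.read_state(); print(s["moment"],s["clock"],(s["eef_pos"]-[493,224,0])@[.2955,.9553,0],s["wrist_force"])
E
```

```text
eef_pos: [467.7, 242.2, 90.2]
wrist_force: [0.6, 1.8, 2.5]
eef_pos: [467.7, 241.8, 90.6]
wrist_force: [2.5, 5.4, 2.3]
[ 1.10481837 -0.17757415 -0.05875688] 13.6 9.494280321938756 [2.50943499 5.42877718 2.26169933]
```

Fz rose by about 3 N at a travel of about 4.2 mm, so the link is out and resting on the bridge. I'll lift with the collar still pressed.

```bash

python3 nudge.py '[{"tz":-1},{"tz":-2},{"tz":-3},{"tz":-4},{"tz":-5}]' | sed -n '2p;4p'
python3 nudge.py '[{"tz":-1},{"tz":-2},{"tz":-3},{"tz":-4},{"tz":-5}]' | sed -n '2p;4p'
python3 nudge.py '[{"tz":-1},{"tz":-2},{"tz":-3},{"tz":-4},{"tz":-4}]' | sed -n '2p;4p'
```

```text
eef_pos: [467.8, 241.7, 95.5]
wrist_force: [1.7, 5.4, 1.7]
eef_pos: [467.5, 241.5, 100.3]
wrist_force: [1.2, 4.9, 1.2]
eef_pos: [467.5, 241.5, 104.4]
wrist_force: [1.4, 3.4, 0.9]
```

```bash
python3 - <<'E'
from h import *
s=manip.read_state(); print(s["eef_pos"],s["wrist_force"],s["moment"],s["clock"])
b=viewer.camera("scene")[0]; cv2.imwrite("pics/l1.png",cv2.resize(b[130:210,215:295,::-1],None,fx=7,fy=7,interpolation=cv2.INTER_CUBIC))
E
```

```text
[467.54263119 241.47069455 104.41482212] [1.43772983 3.38490864 0.88136492] [ 0.97880118 -0.42956008  0.0470007 ] 15.1
```

View pics/l1.png

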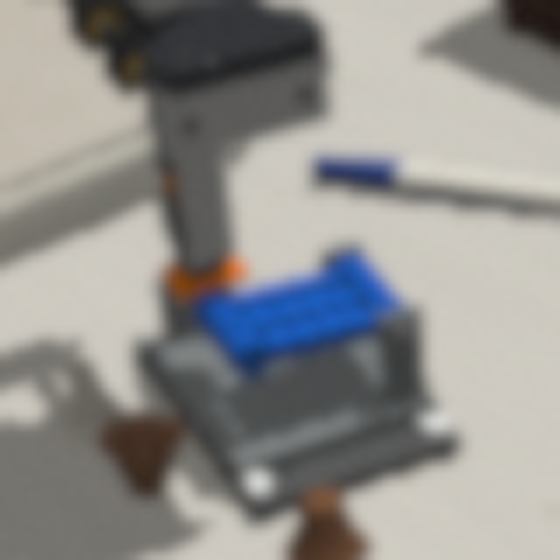

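The scene crop shows the blue link raised and following the tool, with the flange at (205,275) and the link end at (225,330), clear of the lug. I'll ease off the collar and lift away.

```bash

python3 nudge.py '[{"ty":2,"tz":-1},{"ty":4,"tz":-2},{"ty":6,"tz":-3},{"ty":8,"tz":-4},{"ty":9,"tz":-5}]' | sed -n '2p;4p'
python3 nudge.py '[{"tz":-2},{"tz":-5},{"tz":-8},{"tz":-12},{"tz":-16}]' | sed -n '2p;4p'
python3 nudge.py '[{"tz":-6},{"tz":-14},{"tz":-24},{"tz":-36},{"tz":-46}]' | sed -n '2p;4p'
python3 - <<'E'
from h import *
b=viewer.camera("scene")[0]; a=viewer.camera("top")[0]
s=manip.read_state(); print(s["eef_pos"],s["eef_rot"],s["clock"],((proj("scene",s["eef_pos"]-[0,0,60.6])[0]-[215,130])*5))
cv2.imwrite("pics/l2.png",cv2.resize(b[130:210,215:295,::-1],None,fx=5,fy=5,interpolation=cv2.INTER_CUBIC))
E
```

```text
eef_pos: [470.0, 250.0, 109.1]
wrist_force: [0.4, -0.2, 0.6]
eef_pos: [470.1, 250.0, 125.6]
wrist_force: [0.1, 0.2, -0.9]
eef_pos: [470.3, 250.1, 172.7]
wrist_force: [-0.4, -0.6, -0.1]
[470.69721065 250.34979262 173.08188372] [3.13976942e+00 2.08229737e-03 2.84181623e+00] 16.75 [130.89910007 131.51656647]
```

View pics/l2.png

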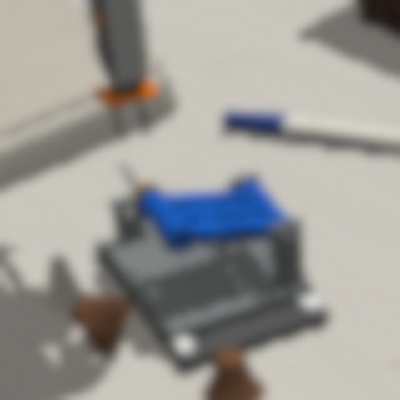

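The link is fully up: the bar tip at (122,170) stands above the lug, and the tool hangs straight at (130,128). Now back to the stand.

```bash

python3 nudge.py '[{"tx":-8,"ty":-20},{"tx":-23,"ty":-63},{"tx":-39,"ty":-107},{"tx":-55,"ty":-151},{"tx":-71,"ty":-195}]' | sed -n '2p;4p'
python3 nudge.py '[{"tx":-16,"ty":-44},{"tx":-32,"ty":-88},{"tx":-48,"ty":-132},{"tx":-64,"ty":-176},{"tx":-80,"ty":-220}]' | sed -n '2p;4p'
python3 nudge.py '[{"tx":-16,"ty":-44},{"tx":-32,"ty":-88},{"tx":-48,"ty":-132},{"tx":-64,"ty":-176},{"tx":-71,"ty":-197}]' | sed -n '2p;4p'
python3 nudge.py '[{"tz":5,"drz":0.015},{"tz":20,"drz":0.031},{"tz":40,"drz":0.031},{"tz":45,"drz":0.031},{"tz":45,"drz":0.031}]' | sed -n '2,4p'
python3 nudge.py '[{},{}]' | sed -n '2,4p'
```

```text
eef_pos: [480.0, 41.1, 171.1]
wrist_force: [0.8, -0.1, -1.3]
eef_pos: [491.4, -193.0, 171.1]
wrist_force: [1.2, -0.5, -0.4]
eef_pos: [500.6, -403.5, 170.4]
wrist_force: [0.2, 0.2, -1.5]
eef_pos: [501.4, -398.9, 125.2]
eef_rot: [3.141, -0.002, 2.812]
wrist_force: [-0.2, 0.1, -0.7]
eef_pos: [501.9, -400.2, 127.2]
eef_rot: [-3.141, 0.001, 2.811]
wrist_force: [0.3, 0.5, -0.6]
```

```bash

python3 nudge.py '[{"tz":8},{"tz":18},{"tz":26},{"tz":32},{"tz":34}]' | sed -n '2,4p'
python3 nudge.py '[{"tz":4},{"tz":8},{"tz":12},{"tz":16},{"tz":16}]' | sed -n '2,4p'
```

```text
eef_pos: [501.2, -400.0, 91.1]
eef_rot: [3.141, -0.001, 2.811]
wrist_force: [-0.1, -0.6, -0.2]
eef_pos: [501.3, -400.0, 75.6]
eef_rot: [3.141, -0.001, 2.811]
wrist_force: [-0.2, 0.5, -1.7]
```

```bash

python3 nudge.py '[{"tz":2},{"tz":3},{"tz":4},{"tz":4.8},{"tz":4.8}]' | sed -n '2,4p'
python3 nudge.py '[{"tz":0.5},{"tz":0.5},{"tz":0.5}]' | sed -n '2,4p'
```

```text
eef_pos: [501.5, -400.3, 71.6]
eef_rot: [-3.141, 0.0, 2.811]
wrist_force: [0.0, 0.5, 1.2]
eef_pos: [501.6, -400.3, 71.6]
eef_rot: [-3.141, 0.0, 2.811]
wrist_force: [-1.5, 1.9, 5.1]
```

The tool is seated, with about 5 N upward force. Now I'll release it and retreat.

```bash

python3 nudge.py '[{"tz":-0.5},{"tz":-0.5},{"tz":-0.5},{"tz":-0.5},{"tz":-0.5}]' 50 | sed -n '2,6p'
python3 nudge.py '[{"tz":-5},{"tz":-20},{"tz":-50},{"tz":-90},{"tz":-130}]' | sed -n '2p;4p'
python3 nudge.py '[{"tx":-35},{"tx":-70},{"tx":-70},{"tx":-70}]'|head -2
python3 - <<'E'
from h import *
b=viewer.camera("scene")[0]; a=viewer.camera("top")[0]
c=lambda im,x,y,w,h:cv2.resize(im[y:y+h,x:x+w,::-1],(400,300),interpolation=cv2.INTER_CUBIC)
cv2.imwrite("pics/f.png",np.vstack([np.hstack([c(a,170,155,100,75),c(a,420,155,80,60)]),np.hstack([c(b,215,155,80,60),c(b,398,250,80,60)])]))
E
```

```text
eef_pos: [501.4, -400.2, 71.4]
eef_rot: [3.142, -0.0, 2.811]
wrist_force: [-0.7, -0.4, 0.8]
finger_gap: 49.2
finger_force: 0.0
eef_pos: [501.3, -400.1, 204.2]
wrist_force: [-0.7, 0.0, 0.1]
clock: 22.15
eef_pos: [567.6, -422.8, 201.6]
```

View pics/f.png

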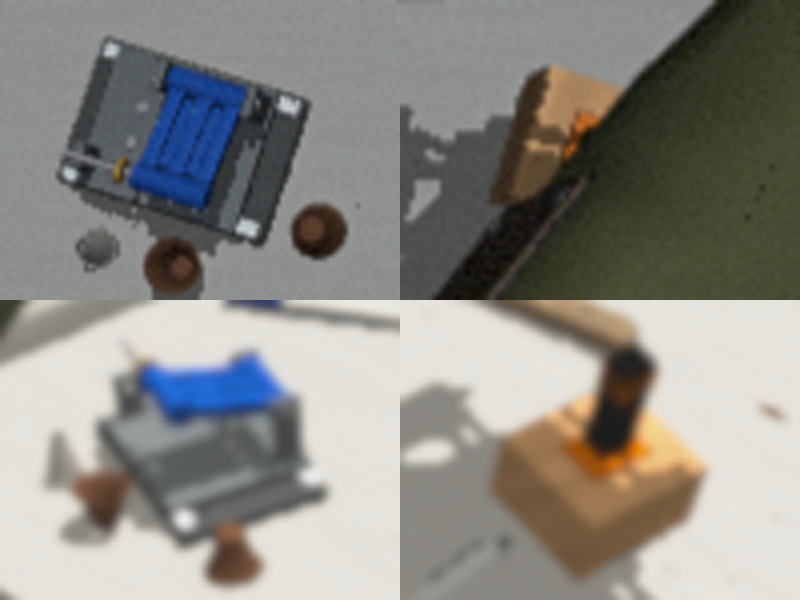

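The link is fully up, with the bar tip at (128,350) above the lug. The cups and nozzle are at the same pixels as at the start, and the tool is seated in the stand with its flange at (610,450), as before. I'm handing the job in.

```bash
python3 -c "
from cell import manip, viewer
print(manip.sign_off())"
```

```text
the job is handed in; nothing more can be done
None
```

The link is released and fully up, the tool is back in its stand seated as it was, and the cups and nozzle haven't moved; I handed the job in at about 22 s, with the measured collar push peaking near 6 N.

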